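# Close the mould and crank it to the viewing line

### The arm

A 6-joint arm with a two-finger parallel gripper is mounted at the origin on the work surface. World frame = base frame: x ahead of the robot, y to its left, z up, the work surface at z = 0. Lengths are in mm, angles in rad, forces in N, time in s.
With the tool pointing down it reaches from about 225 to 725 mm from the base axis. Payload 3.1 kg.
Tool frame: the origin (TCP) lies at the very end of the fingers, on their centre line; the grasp point (between the pads) lies 19 mm behind it (env.grip_depth is the distance from the TCP to the grasp point, in mm); z points along the fingers, y is the line along which they close (so a half turn about z gives the same grasp; the last joint's range is limited). The gripper opens to 85 mm and grips with 20 to 120 N. Pads are 22 mm wide; open, the fingers measure 114 mm over their backs; the gripper's body (76 mm by 85 mm) begins 54 mm behind the grasp point. The pads swing forward as they close: fully open they stand 13 mm farther back than shut.
Start: joints at [1.207, 0.048, 0.099, 1.622, 0, 1.443], TCP at [122.659, 510.463, 231.312] pointing down, gripper open.
Joint ranges: [-2.91, 2.91], [-0.99, 1.94], [-1.21, 1.42], [-2.12, 2.29], [-1.49, 1.47], [-3.14, 3.14]. Speed limits (rad/s): [2.79, 2.79, 3.14, 3.14, 3.14, 3.14].

### API

Orientations are given as a rotation vector (axis times angle).
In Python, from station import telemetry, cams, env, finder gives the robot as it stands.
- The arm moves only by the shell command python3 -m creep 'ROWS' [FORCE]. ROWS is JSON, one flat list of numbers, 7 for each row, row after row: the shift along the tool's x, y, z as a fraction of full scale, then the turn, a rotation vector about the tool's x, y, z as a fraction of full scale, then the closure, from 0 (fully open) to 1 (shut). A call has 1 to 8 rows; each row shifts and turns the commanded pose from where the row before left it, along the tool's axes as they then stand; what a row does not reach is not made up. Full scale, the value 1, is 200 mm for a shift and 0.08 rad for a turn. A row lasts 1/12 s, in which the tool goes at most 41.7 mm and 7.16 degrees, less where a joint would pass 70% of its speed; a pose out of reach is approached as far as the arm can. A call with a number of a shift or a turn outside -1 to 1 is refused whole. A call with a gripper value outside its range is refused whole. The fingers move at their own pace and stop on an object; FORCE is the grip in N (left out, the last holds). Time passes only in rows, so rows that do not move let the fingers close. It gives the time, the measured TCP pose, the force, the opening and the grip force at its end, in the units of the state.
- telemetry.observe(): the state, without advancing time (a new reading comes with each control period).
- cams.capture(name): name is "scene" or "top"; returns a dict with "frame" (384x512x3 uint8, blue, green, red), "camera_matrix" (3x3 intrinsics, pixels), "distortion" ([k1, k2, p1, p2, k3] as OpenCV has them; the pictures are not rectified), "R" (3x3) and "t" (3): a world point X has camera coordinates R X + t. Camera axes: x right, y down, z forward; pixel columns grow to the right and rows downward; lengths in mm; the calibration is good to about 2 mm. A picture is of the moment at which its call begins. There is no depth.
- env.job_done(): hands the job in; it is judged then, once.
Trained networks look in a picture, given as the dict that the camera call returned (one of the last four; its "shot" number tells which), for a name from the list of things; names that differ only in an ending like _2 or _b are one class to them, and where a whole thing is asked for, a point or a joint stands for the part that bears it (a point fixed in the world has none). Each returns a list of dicts, best first, with "conf" (0 to 1); they miss things now and then, are a little off and sometimes report something else, mostly with a low value. They report only what shows in the picture. A call takes as long as a camera call. They do not tell look-alikes from the thing itself.
- finder.trace(picture, label): "pixels" (384x512 bool, what is visible of it).
- finder.tip_of(picture, label): "centre" ([x, y, z] in mm, in world coordinates, good to about 4 mm: a listed point, or the origin of a listed thing).
The state is a dict: "clock": time; "joint_pos": joint angles; "joint_vel": joint speeds; "joint_efforts": joint torques, N m; "tcp_pos": TCP position; "orientation": TCP orientation; "wrist_force": force on the tool from outside, world axes, zero at the start; "moment": the same for the moment, N m; "gripper_width": opening from 0.0 (shut) to 1.0 (fully open); "grasp_force": force on a finger pad.
Only numpy, scipy, OpenCV 4.12 (cv2) and the standard library are available. Lean on these libraries where they do the work, as an engineer would, in place of code of your own. Each camera call takes 0.05 s, during which the arm holds its last target. There are 200 camera calls.

### The job

First close the mould: set the oblong aluminium cover plate gently and squarely on the matching cavity plate on the feed slide's carriage, edges flush all round, and let go of it. Then crank the slide's handwheel, over as many grasps as it takes, until the carriage's pointer stands exactly opposite the pointer of the index block on the slide's ledge, with the closed mould still square on the carriage. Leave everything else on the bench where it is.

Things in the scene. Friction and masses are not known exactly. Their poses are not given: they have to be found in the camera images.
- cover_plate: loose cover plate of the mould, bare aluminium, 56 (x) x 110 (y) x 16 (z) mm, 0.27 kg, lying flat on the bench to the left, with dark screw holes in its corners and a dark round gate in the middle; origin at the centre of its underside; either way round will do
- cavity_plate: loose cavity plate of the mould, same outline and thickness (56 x 110 x 16 mm, 0.27 kg) with a dark oblong cavity drawn on its top, lying on the carriage; origin at the centre of its underside, so its top is 16 mm above the origin
- carriage_top (a point): centre of the top of the steel carriage (110 x 150 mm, 65 mm above the bench) that runs on the grey feed slide; its y axis is the direction of travel, away from the handwheel; x points to the side with the pointers
- carriage_tip (a point): tip of the small pointer on the carriage's +x side, 64 mm above the bench
- index: fixed index block, 26 x 40 x 34 mm, on the slide's ledge beside the carriage, with a pointer facing the carriage; origin near the centre of its underside, 30 mm above the bench; its y axis is the direction of travel. Its pointer tip is at index_tip
- index_tip (a point): tip of the index block's pointer, 64 mm above the bench; lined up when the carriage's tip has the same place along the direction of travel (the tips stand 3 mm apart)
- wheel_hub (a point): centre of the handwheel in the plane of its rim, 115 mm above the bench. The wheel lies flat on an upright shaft over the gear housing (100 x 110 mm, 70 mm high): black rim of 70 mm radius to its centre line, 14 mm thick; three steel spokes 10 mm thick at 120 degrees; hub of 15 mm radius, its top 10 mm above the rim's plane
- wheel_spoke (a point): point on the rim's centre line where one of the three spokes meets it; turns with the wheel
- handwheel (a joint): turn of the handwheel in rad, growing counter-clockwise seen from above, which drives the carriage away from the wheel (along +y of carriage_top) by 72 mm a turn; it takes about 5 N at the rim and stays where it is left
- square_plate: loose bare aluminium plate, square, 68 x 68 x 16 mm, not part of this job; origin at the centre of its underside
- lap_disc: loose steel lapping disc, 90 mm across, 14 mm thick, not part of this job; origin at the centre of its underside
- jar: loose jar, 60 mm across, 65 mm high, not part of this job; origin at the centre of its underside
- bottle: loose bottle, 56 mm across, 130 mm high, not part of this job; origin at the centre of its underside
- brush: loose brush lying along its x axis, not part of this job
- driver: loose screwdriver lying along its x axis, not part of this job
There are look-alikes about, which are no part of the job. What is shaped like the cover_plate but brown is not meant. Leave any red look-alike of the cavity_plate alone.

How it is judged:
By the outcome, as a careful person would: the job done as asked, in the order asked, and still so for the second after the job is handed in, with the robot touching nothing.
It also fails if it takes over 72 s, if anything falls off the work surface, if the arm or the gripper's body presses on something with over 40 N, if the wrist force passes 120 N, or if a joint passes its speed limit or range.

## Working session

There is one attempt and no reset: what is moved stays moved. The work goes in short steps, Python scripts to look and compute and a shell command to move; the robot and the scene stay as the last step left them, time stands still between calls to the robot, and variables do not carry over. Pictures are saved under pics/ and viewed, at most 10 in all, crops included, and the job is handed in when it is done.

```bash
ls; mkdir -p pics
python3 - <<'E'
from station import telemetry, cams, env, finder
import cv2, numpy as np
print(telemetry.observe())
ims=[]
for n in ("scene","top"):
    p=cams.capture(n); cv2.imwrite(f"pics/{n}0.png",p["frame"]); print(n,p["camera_matrix"],p["distortion"],p["R"],p["t"])
    for l in ["cover_plate","cavity_plate","carriage_top","carriage_tip","index_tip","wheel_hub","wheel_spoke","index","square_plate","lap_disc","jar","bottle","brush","driver"]:
        print(n,l,[(np.round(d["centre"]).tolist(),round(d["conf"],2)) for d in finder.tip_of(p,l)])
E
```

```text
pics
{'clock': 0.0, 'joint_pos': array([ 1.20720250e+00,  4.87663555e-02,  9.75909172e-02,  1.62197773e+00,
       -7.17629886e-07,  1.44300016e+00]), 'joint_vel': array([-0.00133485,  0.00017177, -0.00110193,  0.00157313, -0.0001872 ,
        0.0010428 ]), 'joint_efforts': array([ 1.92211119e-03, -3.38778126e+01,  3.20016325e+01,  2.03685486e-02,
       -1.05204310e-05,  3.46875723e-06]), 'tcp_pos': array([122.44422848, 509.90194113, 230.10555633]), 'orientation': array([-0.36946503, -3.11921303,  0.00359056]), 'wrist_force': array([ 0.11406486,  0.41197698, -0.61893345]), 'moment': array([ 0.0264788 , -0.02598066,  0.02883355]), 'grasp_force': 0.0, 'gripper_width': 1.0003581638428574}
scene [[440.1599159    0.         252.57744717]
 [  0.         440.1599159  200.23724869]
 [  0.           0.           1.        ]] [0.00921197 0.         0.         0.         0.        ] [[ 0.02108146  0.9997768  -0.00138762]
 [ 0.73037555 -0.01634857 -0.68285011]
 [-0.68272039  0.01338199 -0.73055718]] [ -74.41571307 -313.50671186 1566.84941984]
scene cover_plate [([439.0, 462.0, 1.0], 0.83), ([59
[... 1225 characters left out ...]
78.0, -87.0, 0.0], 0.67), ([655.0, 78.0, 31.0], 0.51), ([735.0, 336.0, -2.0], 0.34)]
top carriage_top [([565.0, 37.0, 67.0], 0.81)]
top carriage_tip [([631.0, 39.0, 66.0], 0.67)]
top index_tip [([638.0, 77.0, 62.0], 0.49)]
top wheel_hub [([562.0, -164.0, 114.0], 0.82), ([371.0, -338.0, -1.0], 0.58)]
top wheel_spoke [([632.0, -162.0, 119.0], 0.7)]
top index [([656.0, 76.0, 30.0], 0.59)]
top square_plate [([417.0, 311.0, -2.0], 0.78), ([728.0, 332.0, -1.0], 0.57)]
top lap_disc [([375.0, -336.0, 0.0], 0.97)]
top jar [([770.0, 192.0, -1.0], 0.83)]
top bottle [([731.0, 337.0, -2.0], 0.8)]
top brush [([395.0, 28.0, -5.0], 0.8), ([632.0, 40.0, 62.0], 0.66)]
top driver [([715.0, -358.0, 2.0], 0.67)]
```

View pics/top0.png

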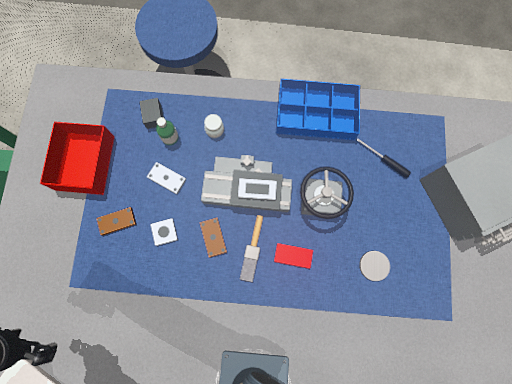

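View pics/scene0.png

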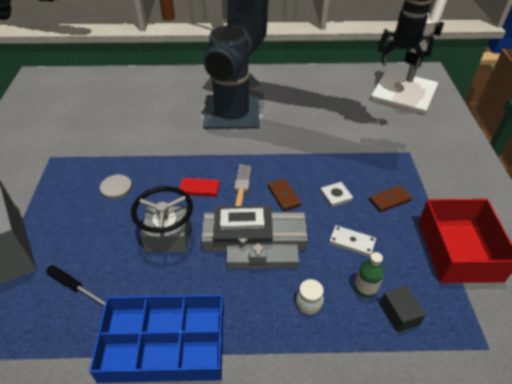

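The top view shows the bare aluminium oblong plate at (166,178), or (353,240) in the scene view. There are two brown look-alikes, at (115,221) and (213,237), and a red one at (294,255). The real cavity plate, grey with a dark cavity, is on the carriage at (257,188). The cover must be the one at (166,178), because it is the only oblong plate in bare aluminium with screw holes. I'll confirm it in a crop and fit poses.

```bash
cat > h.py <<'E'
from station import telemetry, cams, env, finder
import cv2, numpy as np
from scipy.optimize import minimize
def proj(p,X):
    return cv2.projectPoints(np.float64(X).reshape(-1,3),cv2.Rodrigues(p["R"])[0],p["t"],p["camera_matrix"],np.array(p["distortion"]))[0][:,0]
def box(x,y,z,a,L=(56,110,16)):
    c,s=np.cos(a),np.sin(a); P=np.array([[i*L[0]/2,j*L[1]/2,k*L[2]] for i in(-1,1) for j in(-1,1) for k in(0,1)])
    return P@np.array([[c,s,0],[-s,c,0],[0,0,1]])+[x,y,z]
def cover(p,X,S=8):
    m=np.zeros((384*S,512*S),np.uint8); q=cv2.convexHull(np.float32((proj(p,X)+.5)*S*16-8))
    cv2.fillConvexPoly(m,np.int32(q),255,cv2.LINE_8,4)
    return cv2.resize(m,(512,384),interpolation=cv2.INTER_AREA)/255.
def mask(p,label,near):
    best=None
    for d in finder.trace(p,label):
        ys,xs=np.nonzero(d["pixels"]); 
        if len(xs)==0: continue
        u=proj(p,[near])[0]; e=np.hypot(xs.mean()-u[0],ys.mean()-u[1])
        if e<15 and (best is None or e<best[0]): best=(e,d["pixels"],d["conf"])
    return best and best[1].astype(float)
def fit(views,x0,L=(56,110,16),zfix=None):
    def f(v):
        z=v[3] if zfix is None else zfix
        return sum(((cover(p,box(v[0],v[1],z,v[2]*.01,L))-m)**2).sum() for p,m in views)
    x0=[x0[0],x0[1],x0[3]*100]+([x0[2]] if zfix is None else [])
    s=np.vstack([x0]+[np.array(x0)+np.eye(len(x0))[i]*6 for i in range(len(x0))])
    r=minimize(f,x0,method="Nelder-Mead",options=dict(initial_simplex=s,xatol=.05,fatol=.05,maxiter=150))
    v=r.x.copy(); v[2]/=100; return np.round(v,3),round(r.fun,1)
E
cat > a.py <<'E'
from h import *
P={n:cams.capture(n) for n in("top","scene")}
for lab,near,a in(("cover_plate",[591,324,8],-.5),("cavity_plate",[564,37,73],.0)):
    V=[(P[n],mask(P[n],lab,near)) for n in P]; print(lab,[None if m is None else int(m.sum()) for _,m in V],[int(cover(p,box(*near,a)).sum()) for p,_ in V])
    V=[v for v in V if v[1] is not None]
    z=near[2]-8
    print(fit(V,(near[0],near[1],z,a)),fit(V,(near[0],near[1],z,a),zfix=z))
    for v in V: print(' one',fit([v],(near[0],near[1],z,a),zfix=z))
t=P["top"]["frame"]; s=P["scene"]["frame"]
c=[cv2.resize(i,(400,300),interpolation=cv2.INTER_CUBIC) for i in (t[145:205,125:205],t[150:225,200:300],s[220:262,325:381],s[190:265,200:300])]
cv2.imwrite("pics/c1.png",np.vstack([np.hstack(c[:2]),np.hstack(c[2:])]))
E
python3 a.py
```

```text
cover_plate [669, 850] [648, 894]
(array([ 5.91679e+02,  3.23877e+02, -4.35000e-01,  1.48900e+00]), np.float64(52.9)) (array([ 5.91327e+02,  3.24234e+02, -4.36000e-01]), np.float64(58.4))
 one (array([ 5.91666e+02,  3.23316e+02, -4.50000e-01]), np.float64(25.0))
 one (array([ 5.90504e+02,  3.24677e+02, -4.28000e-01]), np.float64(25.3))
cavity_plate [725, 796] [749, 908]
(array([5.63579e+02, 3.51970e+01, 1.60000e-02, 6.45310e+01]), np.float64(92.0)) (array([5.63626e+02, 3.52080e+01, 1.90000e-02]), np.float64(92.3))
 one (array([5.63591e+02, 3.53490e+01, 1.20000e-02]), np.float64(11.6))
 one (array([5.63388e+02, 3.50000e+01, 2.50000e-02]), np.float64(80.0))
```

View pics/c1.png

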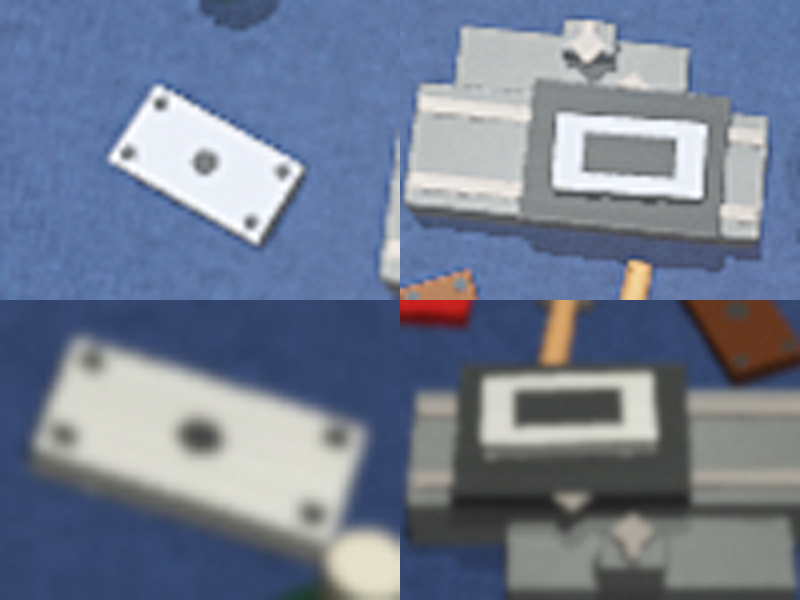

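The crop confirms it: bare aluminium with four screw holes and a gate. The fit gives (591.5, 324), z≈1 and yaw −0.437 rad. The cavity plate is at (563.6, 35.2), z≈64.5, yaw ≈0.016. First I turn the tool about 1.77 rad clockwise, so that tool y lies across the plate's width.

```bash
python3 -m creep '[0,0,0,0,0,1,0, 0,0,0,0,0,1,0, 0,0,0,0,0,1,0, 0,0,0,0,0,1,0, 0,0,0,0,0,1,0, 0,0,0,0,0,1,0, 0,0,0,0,0,1,0, 0,0,0,0,0,1,0]' 
python3 -m creep '[0,0,0,0,0,1,0, 0,0,0,0,0,1,0, 0,0,0,0,0,1,0, 0,0,0,0,0,1,0, 0,0,0,0,0,1,0, 0,0,0,0,0,1,0, 0,0,0,0,0,1,0, 0,0,0,0,0,1,0]'
python3 -m creep '[0,0,0,0,0,1,0, 0,0,0,0,0,1,0, 0,0,0,0,0,1,0, 0,0,0,0,0,1,0, 0,0,0,0,0,1,0, 0,0,0,0,0,1,0, 0,0,0,0,0,0,0]'
cat >> h.py <<'E'
from scipy.spatial.transform import Rotation as Ro
def go(x,y,z,a,yaw_mod=np.pi):
    """shift in tool axes (fraction of full scale) & turn about tool z so that tool y points at angle a"""
    s=telemetry.observe(); R=Ro.from_rotvec(s["orientation"]).as_matrix()
    d=R.T@(np.array([x,y,z])-s["tcp_pos"]); b=np.arctan2(R[1,1],R[0,1]); t=-(a-b); t=(t+yaw_mod/2)%yaw_mod-yaw_mod/2
    # tilt correction to point straight down, in tool axes
    tl=R.T@np.cross(R[:,2],[0,0,-1])
    print("t",round(s["clock"],2),"tcp",s["tcp_pos"].round(1),"yang",round(b,3),"J",s["joint_pos"].round(2),"F",s["wrist_force"].round(1),"grip",round(s["grasp_force"],1),round(s["gripper_width"],3))
    print("shift/200",(d/200).round(4),"turn/.08",round(t/.08,2),"tilt/.08",(tl/.08).round(3))
E
python3 -c "
from h import *
go(591.5,324,120,-.437)"
```

```text
clock: 2.47
tcp_pos: [122.6, 510.5, 231.3]
orientation: [1.338, 2.843, -0.0]
wrist_force: [0.6, 1.5, -0.1]
gripper_width: 1.0
grasp_force: 0.0
clock: 3.13
tcp_pos: [122.7, 510.5, 231.3]
orientation: [2.164, 2.277, -0.0]
wrist_force: [0.0, 0.1, 0.2]
gripper_width: 1.003
grasp_force: 0.0
clock: 3.72
tcp_pos: [139.0, 503.6, 231.3]
orientation: [-2.614, -1.725, 0.011]
wrist_force: [-0.1, -0.2, 0.5]
gripper_width: 1.0
grasp_force: 0.0
t 3.72 tcp [139.  503.6 231.3] yang -0.404 J [1.17 0.04 0.09 1.62 0.01 3.14] F [-0.1 -0.2  0.5] grip 0.0 1.0
shift/200 [0.0635 2.44   0.5271] turn/.08 0.41 tilt/.08 [-0.151  0.001  0.   ]
```

```bash
python3 -m creep '[0,0.2,0,0,0,0,0, 0,0.2,0,0,0,0,0, 0,0.2,0,0,0,0,0, 0,0.2,0,0,0,0,0, 0,0.2,0,0,0,0,0, 0,0.2,0,0,0,0,0, 0,0.2,0,0,0,0,0, 0,0.2,0,0,0,0,0]' 
python3 -m creep '[0,0.2,0.1,0,0,0,0, 0,0.2,0.1,0,0,0,0, 0,0.2,0.1,0,0,0,0, 0,0.2,0.1,0,0,0,0, 0,0,0.1,0,0,0,0, 0,0,0,0,0,0,0, 0,0,0,0,0,0,0]'
python3 -c "
from h import *
go(591.5,324,5,-.437)"
```

```text
clock: 4.38
tcp_pos: [433.4, 378.3, 227.1]
orientation: [-2.61, -1.728, 0.011]
wrist_force: [0.9, 0.8, -0.7]
gripper_width: 0.998
grasp_force: 0.0
clock: 4.97
tcp_pos: [566.4, 320.8, 128.4]
orientation: [-2.61, -1.726, 0.02]
wrist_force: [-0.2, -0.3, -0.6]
gripper_width: 0.996
grasp_force: 0.0
t 4.97 tcp [566.4 320.8 128.4] yang -0.402 J [0.41 0.4  0.3  1.49 0.01 2.38] F [-0.2 -0.3 -0.6] grip 0.0 0.996
shift/200 [0.066  0.1197 0.6147] turn/.08 0.44 tilt/.08 [-0.218  0.043  0.   ]
```

```bash
python3 -m creep '[0.066,0.12,0,-0.22,0.04,0.44,0, 0,0,0.15,0,0,0,0, 0,0,0.15,0,0,0,0, 0,0,0,0,0,0,0, 0,0,0,0,0,0,0]'
python3 - <<'E'
from h import *
go(591.5,324,5,-.437)
p=cams.capture("top"); q=cams.capture("scene")
c=[cv2.resize(i,(400,400),interpolation=cv2.INTER_CUBIC) for i in (p["frame"][130:230,115:215],q["frame"][180:280,303:403])]
cv2.imwrite("pics/g1.png",np.hstack(c))
E
```

```text
clock: 5.38
tcp_pos: [593.3, 324.7, 70.0]
orientation: [2.647, 1.689, 0.002]
wrist_force: [-0.6, 0.5, 0.2]
gripper_width: 1.001
grasp_force: 0.0
t 5.38 tcp [593.3 324.7  70. ] yang -0.435 J [ 0.4   0.46  0.27  1.38 -0.    2.41] F [-0.6  0.5  0.2] grip 0.0 1.001
shift/200 [-0.0072 -0.0071  0.3251] turn/.08 0.03 tilt/.08 [ 0.023 -0.008  0.   ]
```

View pics/g1.png

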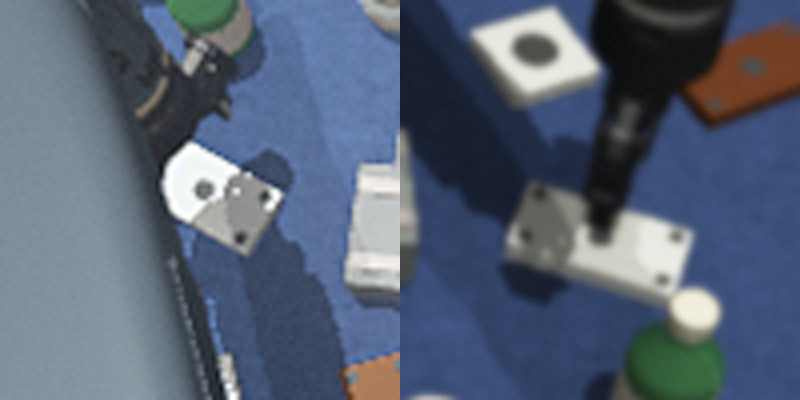

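The gripper stands over the plate's middle, around its gate: (200,190) in the left crop, (600,235) in the right. I descend and close.

```bash
python3 -m creep '[-0.007,-0.007,0.1,0,0,0,0, 0,0,0.1,0,0,0,0, 0,0,0.1,0,0,0,0, 0,0,0.025,0,0,0,0, 0,0,0,0,0,0,0]' 
python3 -m creep '[0,0,0,0,0,0,0.2, 0,0,0,0,0,0,0.3, 0,0,0,0,0,0,0.5, 0,0,0,0,0,0,0.7, 0,0,0,0,0,0,0.7, 0,0,0,0,0,0,0.7, 0,0,0,0,0,0,0.7, 0,0,0,0,0,0,0.7]' 40
python3 -c "
from h import *
go(591.5,324,105,-.437)"
```

```text
clock: 5.9
tcp_pos: [593.5, 323.7, 5.6]
orientation: [2.648, 1.687, 0.007]
wrist_force: [-0.9, 0.1, -0.5]
gripper_width: 1.0
grasp_force: 0.0
clock: 6.57
tcp_pos: [595.7, 324.6, 8.6]
orientation: [2.648, 1.686, 0.015]
wrist_force: [-1.9, 0.3, 5.6]
gripper_width: 0.633
grasp_force: 42.8
t 6.57 tcp [595.7 324.6   8.6] yang -0.437 J [ 0.4   0.49  0.19  1.26 -0.    2.41] F [-1.9  0.3  5.6] grip 42.8 0.633
shift/200 [-0.0083 -0.0142 -0.4824] turn/.08 0.0 tilt/.08 [ 0.087 -0.087  0.   ]
```

```bash
python3 -m creep '[0,0,-0.02,0,0,0,0.7, 0,0,-0.05,0,0,0,0.7, 0,0,-0.13,0,0,0,0.7, 0,0,-0.2,0,0,0,0.7, 0,0,-0.2,0,0,0,0.7, 0,0,0,0,0,0,0.7, 0,0,0,0,0,0,0.7]' 60
python3 - <<'E'
from h import *
go(565,37,129,.016)
E
```

```text
clock: 7.15
tcp_pos: [596.1, 324.4, 130.6]
orientation: [2.647, 1.685, 0.021]
wrist_force: [0.5, 0.7, -1.7]
gripper_width: 0.626
grasp_force: 63.6
t 7.15 tcp [596.1 324.4 130.6] yang -0.437 J [ 0.4   0.44  0.36  1.48 -0.    2.41] F [ 0.5  0.7 -1.7] grip 63.6 0.626
shift/200 [-1.3679e+00  4.6710e-01 -4.0000e-04] turn/.08 -5.66 tilt/.08 [ 0.131 -0.119  0.   ]
```

```bash
python3 -m creep '[0,0,0,0.13,-0.12,0,0.7, 0,0,0,0,0,-0.95,0.7, 0,0,0,0,0,-0.95,0.7, 0,0,0,0,0,-0.95,0.7, 0,0,0,0,0,-0.95,0.7, 0,0,0,0,0,-0.95,0.7, 0,0,0,0,0,-0.91,0.7, 0,0,0,0,0,0,0.7]'
python3 - <<'E'
from h import *
go(565,37,129,.016)
E
```

```text
clock: 7.82
tcp_pos: [591.7, 322.6, 121.5]
orientation: [-2.198, -2.236, 0.023]
wrist_force: [-0.3, -0.7, -2.2]
gripper_width: 0.629
grasp_force: 63.6
t 7.82 tcp [591.7 322.6 121.5] yang 0.017 J [0.4  0.46 0.38 1.5  0.   1.95] F [-0.3 -0.7 -2.2] grip 63.6 0.629
shift/200 [-1.4257 -0.1582 -0.0266] turn/.08 0.01 tilt/.08 [-0.184  0.073  0.   ]
```

```bash
python3 -m creep '[0,0,0,0,0,0,0.7, 0,0,0,0,0,0,0.7, 0,0,0,0,0,0,0.7, 0,0,0,0,0,0,0.7]' | head -3
python3 - <<'E'
from h import *
go(565,37,129,.016)
E
python3 -m creep '[-0.18,0,0,0,0,0,0.7, -0.18,0,0,0,0,0,0.7, -0.18,-0.05,0,0,0,0,0.7, -0.18,-0.05,0,0,0,0,0.7, -0.18,-0.05,0,0,0,0,0.7, -0.18,0,0,0,0,0,0.7, -0.18,0,0,0,0,0,0.7, -0.15,0,0,0,0,0,0.7]' | head -3
python3 -m creep '[0,0,0,0,0,0,0.7, 0,0,0,0,0,0,0.7, 0,0,0,0,0,0,0.7, 0,0,0,0,0,0,0.7]' | head -3
python3 - <<'E'
from h import *
go(565,37,129,.016)
E
```

```text
clock: 8.15
tcp_pos: [593.1, 323.3, 124.7]
orientation: [-2.202, -2.236, 0.014]
t 8.15 tcp [593.1 323.3 124.7] yang 0.015 J [0.4  0.46 0.38 1.5  0.   1.96] F [ 0.2 -0.5 -2.6] grip 63.6 0.624
shift/200 [-1.4294 -0.1628 -0.0148] turn/.08 -0.01 tilt/.08 [-0.117  0.045  0.   ]
clock: 8.82
tcp_pos: [567.6, 38.6, 126.9]
orientation: [-2.204, -2.236, 0.013]
clock: 9.15
tcp_pos: [567.9, 42.0, 126.5]
orientation: [-2.2, -2.237, 0.012]
t 9.15 tcp [567.9  42.  126.5] yang 0.017 J [-0.04  0.17  0.03  1.43 -0.    1.51] F [-0.6  0.5 -1.4] grip 63.7 0.623
shift/200 [-0.0248 -0.0149 -0.0125] turn/.08 0.01 tilt/.08 [-0.106  0.034  0.   ]
```

```bash
python3 -m creep '[-0.02,-0.01,0.06,-0.1,0.03,0,0.7, 0,0,0,0,0,0,0.7, 0,0,0,0,0,0,0.7, 0,0,0,0,0,0,0.7, 0,0,0,0,0,0,0.7]' | head -3
cat > m.py <<'E'
from h import *
import sys
go(565,37,115,.016)
P={n:cams.capture(n) for n in("top","scene")}
for n in P:
    for lab in("cover_plate","cavity_plate"):
        for d in finder.tip_of(P[n],lab)[:3]: print(n,lab,np.round(d["centre"],1),round(d["conf"],2))
t=P["top"]["frame"]; s=P["scene"]["frame"]
c=[cv2.resize(i,(400,400),interpolation=cv2.INTER_CUBIC) for i in (t[140:220,210:290],s[170:260,205:295])]
cv2.imwrite(sys.argv[1],np.hstack(c))
np.savez("last.npz",t=t,s=s)
E
python3 m.py pics/h1.png
```

```text
clock: 9.57
tcp_pos: [566.2, 37.6, 114.9]
orientation: [2.202, 2.24, -0.001]
t 9.57 tcp [566.2  37.6 114.9] yang 0.017 J [-0.05  0.16 -0.01  1.4  -0.    1.5 ] F [ 1.4 -0.1 -2.6] grip 63.8 0.623
shift/200 [-0.0031 -0.0061 -0.0005] turn/.08 0.01 tilt/.08 [0.002 0.01  0.   ]
top cover_plate [ 7.743e+02  1.883e+02 -4.000e-01] 0.69
top cover_plate [418.2 158.9  -2.1] 0.67
top cover_plate [438.  463.4   1.5] 0.55
top cavity_plate [379.5 -90.7  -1.3] 0.82
scene cover_plate [568.2  35.7 107.3] 0.97
scene cover_plate [438.1 461.2  -0.5] 0.73
scene cover_plate [418.5 158.2   1.8] 0.63
scene cavity_plate [ 3.855e+02 -9.250e+01 -3.000e-01] 0.68
scene cavity_plate [559.8  37.6  63.3] 0.64
scene cavity_plate [ 717.8 -358.7   -1.1] 0.44
```

View pics/h1.png

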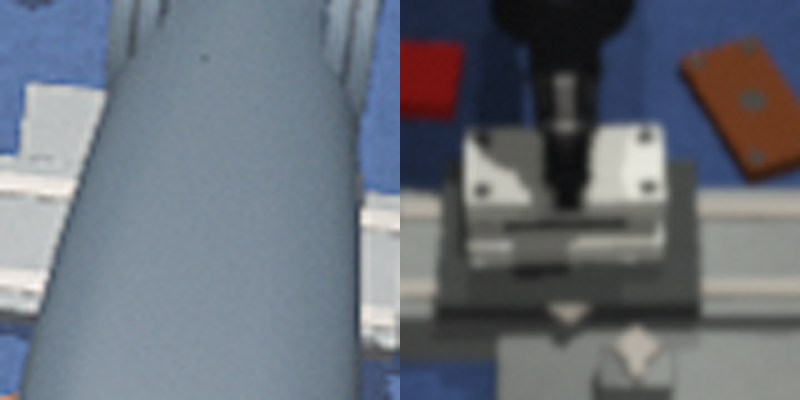

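The scene crop shows the cover held level over the cavity plate: front edges at (465–667, 205) for the cover and (468–667, 265) for the cavity plate. I lower it to about 8 mm above and fit more closely.

```bash
python3 -m creep '[0,0,0.03,0,0,0,0.7, 0,0,0.03,0,0,0,0.7, 0,0,0.03,0,0,0,0.7, 0,0,0,0,0,0,0.7, 0,0,0,0,0,0,0.7, 0,0,0,0,0,0,0.7, 0,0,0,0,0,0,0.7]' | head -3
python3 m.py pics/h2.png
cat > f.py <<'E'
from h import *
P=cams.capture("scene")
m=mask(P,"cover_plate",[566,37,97])
print(m.sum()); w=np.ones((384,512)); w[:219,322:344]=0
def f(v,z): return (w*(cover(P,box(v[0],v[1],z,v[2]*.01))-m)**2).sum()
z0=telemetry.observe()["tcp_pos"][2]
for z in (z0-11,z0-8.6,z0-6):
    x0=np.array([564,36,1.6]); r=minimize(f,x0,(z,),method="Nelder-Mead",options=dict(initial_simplex=np.vstack([x0,x0+np.eye(3)*5]),xatol=.05,fatol=.05)); print(z,r.x.round(2),round(r.fun,1))
E
python3 f.py
```

```text
clock: 10.45
tcp_pos: [566.0, 36.9, 96.6]
orientation: [2.203, 2.239, -0.001]
t 10.45 tcp [566.   36.9  96.6] yang 0.016 J [-0.05  0.17 -0.04  1.36 -0.    1.5 ] F [-0.1 -0.3 -3. ] grip 63.8 0.626
shift/200 [ 0.0007 -0.005  -0.0919] turn/.08 -0.0 tilt/.08 [-0.001  0.012  0.   ]
top cover_plate [415.5 160.   -0.5] 0.76
top cover_plate [ 4.363e+02  4.611e+02 -1.000e-01] 0.63
top cover_plate [7.315e+02 3.357e+02 5.000e-01] 0.56
top cavity_plate [376.7 -88.   -3.2] 0.85
scene cover_plate [438.3 462.9   2.5] 0.97
scene cover_plate [418.2 159.7   0.5] 0.71
scene cover_plate [567.6  35.9  88.7] 0.69
scene cavity_plate [559.5  38.3  62.5] 0.79
682.0
85.51877393764308 [563.49  34.99   0.82] 226.9
87.91877393764308 [565.66  35.     1.36] 229.9
90.51877393764308 [567.9  34.5   1.9] 233.3
```

View pics/h2.png

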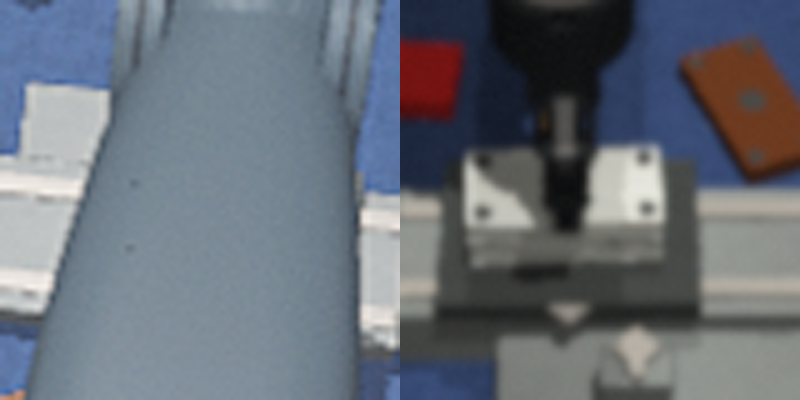

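```bash
python3 -m creep '[0,-0.004,0.012,0,0,0,0.7, 0,0,0,0,0,0,0.7, 0,0,0,0,0,0,0.7, 0,0,0.008,0,0,0,0.7, 0,0,0,0,0,0,0.7, 0,0,0,0,0,0,0.7]' | head -4
python3 -m creep '[0,0,0.008,0,0,0,0.7, 0,0,0,0,0,0,0.7, 0,0,0,0,0,0,0.7, 0,0,0,0,0,0,0.7]' | head -4
python3 - <<'E'
from h import *
go(565,37,92,.016)
E
```

```text
clock: 11.35
tcp_pos: [564.9, 36.9, 92.2]
orientation: [-2.204, -2.239, 0.002]
wrist_force: [-0.4, -0.3, -1.8]
clock: 11.68
tcp_pos: [565.0, 36.9, 90.8]
orientation: [2.203, 2.239, -0.002]
wrist_force: [-0.0, -0.6, -2.1]
t 11.68 tcp [565.   36.9  90.8] yang 0.016 J [-0.05  0.17 -0.05  1.35 -0.    1.5 ] F [-0.  -0.6 -2.1] grip 63.8 0.624
shift/200 [ 0.0006 -0.0001 -0.0061] turn/.08 -0.0 tilt/.08 [-0.007  0.011  0.   ]
```

```bash
for i in 1; do python3 -m creep '[0,0,0.006,0,0,0,0.7, 0,0,0,0,0,0,0.7, 0,0,0,0,0,0,0.7]' | sed -n 2,4p; done
python3 -m creep '[0,0,0.006,0,0,0,0.7, 0,0,0,0,0,0,0.7, 0,0,0,0,0,0,0.7]' | sed -n 2,4p
python3 -m creep '[0,0,0.006,0,0,0,0.7, 0,0,0,0,0,0,0.7, 0,0,0,0,0,0,0.7]' | sed -n 2,4p
```

```text
tcp_pos: [565.3, 36.8, 90.0]
orientation: [2.203, 2.239, -0.001]
wrist_force: [-0.2, 1.0, -1.0]
tcp_pos: [565.3, 36.8, 89.8]
orientation: [2.203, 2.238, -0.0]
wrist_force: [-3.0, -0.1, 6.0]
tcp_pos: [565.3, 36.8, 89.8]
orientation: [2.202, 2.238, 0.0]
wrist_force: [-4.3, -0.0, 9.9]
```

```bash
python3 -m creep '[0,0,-0.006,0,0,0,0.7, 0,0,0,0,0,0,0.7, 0,0,0,0,0,0,0.7, 0,0,0,0,0,0,0.35, 0,0,0,0,0,0,0.2, 0,0,0,0,0,0,0, 0,0,0,0,0,0,0, 0,0,0,0,0,0,0]' | sed -n 2,6p
python3 -m creep '[0,0,-0.03,0,0,0,0, 0,0,-0.1,0,0,0,0, 0,0,-0.15,0,0,0,0, 0,0,-0.15,0,0,0,0, -0.1,-0.18,-0.05,0,0,0,0, -0.1,-0.18,0,0,0,0,0, -0.18,-0.1,0,0,0,0,0, -0.18,-0.1,0,0,0,0,0]' | sed -n 2,4p
cat > k.py <<'E'
from h import *
P={n:cams.capture(n) for n in("top","scene")}
for lab in("cover_plate","cavity_plate"):
  for n in P:
    m=mask(P[n],lab,[564,35,81])
    if m is None: print(n,lab,None); continue
    print(n,lab,int(m.sum()),"stack",fit([(P[n],m)],(564,36,65,.016),L=(56,110,32),zfix=65),"cover",fit([(P[n],m)],(564,36,81,.016),zfix=81))
t=P["top"]["frame"]; s=P["scene"]["frame"]
c=[cv2.resize(i,(400,400),interpolation=cv2.INTER_CUBIC) for i in (t[150:220,220:290],s[180:250,215:285])]
import sys; cv2.imwrite(sys.argv[1],np.hstack(c))
go(591.5,324,129,.016)
E
python3 k.py pics/k1.png
```

```text
tcp_pos: [564.8, 36.9, 87.7]
orientation: [-2.203, -2.239, 0.002]
wrist_force: [-0.3, -0.1, -0.6]
gripper_width: 1.0
grasp_force: 0.0
tcp_pos: [454.5, -76.7, 185.3]
orientation: [2.199, 2.241, -0.0]
wrist_force: [-0.0, -1.0, -0.1]
top cover_plate 816 stack (array([ 5.67101e+02,  3.48620e+01, -1.50000e-02]), np.float64(41.4)) cover (array([ 5.6554e+02,  3.5326e+01, -2.0000e-03]), np.float64(48.5))
scene cover_plate 927 stack (array([5.5699e+02, 3.3765e+01, 3.0000e-02]), np.float64(141.0)) cover (array([ 5.65675e+02,  3.44100e+01, -3.00000e-03]), np.float64(29.8))
top cavity_plate 49 stack (array([5.52169e+02, 4.21170e+01, 7.40000e-02]), np.float64(728.9)) cover (array([5.56058e+02, 3.40690e+01, 9.40000e-02]), np.float64(686.7))
scene cavity_plate None
t 14.07 tcp [456.  -75.9 184.6] yang 0.017 J [-0.31 -0.12 -0.16  1.53 -0.    1.24] F [-0.8 -0.4 -0.1] grip 0.0 0.999
shift/200 [1.9882 0.7106 0.2773] turn/.08 0.01 tilt/.08 [0.001 0.006 0.   ]
```

View pics/k1.png

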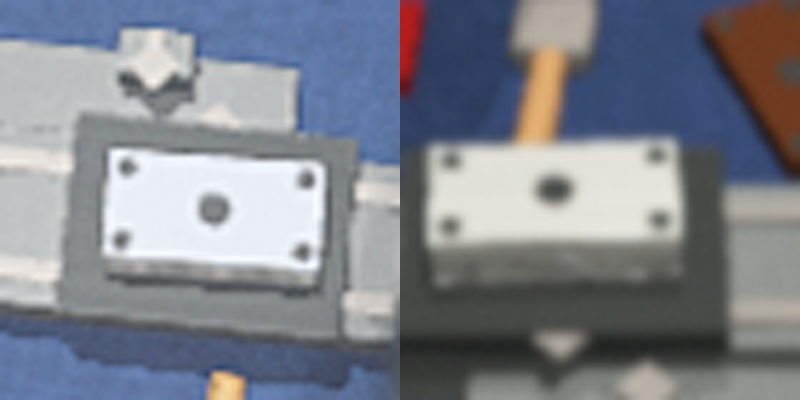

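```bash
cat > e.py <<'E'
from h import *
def face(p,x,y,z,a): return box(x,y,z,a,(56,110,0))[[0,2,6,4]]
def cov(p,X,roi,S=16):
    x0,y0,x1,y1=roi; m=np.zeros(((y1-y0)*S,(x1-x0)*S),np.uint8); q=(proj(p,X)+.5-[x0,y0])*S-.5
    cv2.fillConvexPoly(m,np.int32(np.round(q*16)),255,cv2.LINE_8,4); m=cv2.GaussianBlur(m,(0,0),.45*S)
    return cv2.resize(m,(x1-x0,y1-y0),interpolation=cv2.INTER_AREA)/255.
def pfit(p,img,z,x0=(564.5,35.5,.01),sel=range(4)):
    g=img.astype(float).mean(2); q=proj(p,face(p,*x0[:2],z,x0[2])); lo=np.int32(q.min(0)-8); hi=np.int32(q.max(0)+9); roi=(*lo,*hi)
    G=g[lo[1]:hi[1],lo[0]:hi[0]]; yy,xx=np.mgrid[lo[1]:hi[1],lo[0]:hi[0]]; pts=np.c_[xx.ravel(),yy.ravel()].astype(float)
    D=[]
    for i in range(4):
        a,b=q[i],q[(i+1)%4]; u=(b-a)/np.linalg.norm(b-a); r=pts-a; s=r@u; d=np.abs(r@[-u[1],u[0]]); d[(s<3)|(s>np.linalg.norm(b-a)-3)]=99; D.append(d)
    D=np.array(D); k=D.argmin(0); near=D.min(0)<3
    def f(v):
        C=cov(p,face(p,v[0],v[1],z,v[2]*.01),roi).ravel(); e=0
        for i in sel:
            w=near&(k==i); A=np.c_[C[w],np.ones(w.sum())]; e+=np.linalg.lstsq(A,G.ravel()[w],rcond=None)[1].sum()
        return e/1e3
    s=np.array([x0[0],x0[1],x0[2]*100]); r=minimize(f,s,method="Nelder-Mead",options=dict(initial_simplex=np.vstack([s,s+np.diag([3,3,3])]),xatol=.02,fatol=.01))
    return r.x.round(2),round(r.fun,1)
if __name__=="__main__":
    for n in("top","scene"):
        p=cams.capture(n); print(n,"cavity before",pfit(p,cv2.imread(f"pics/{n}0.png"),81),"cover now",pfit(p,p["frame"],97))
        for z,i,l in((81,cv2.imread(f"pics/{n}0.png"),"cav"),(97,p["frame"],"cov")):
            print("  ",l,[pfit(p,i,z,sel=s)[0].tolist() for s in((0,1,2),(0,2,3),(1,2,3),(0,1,3))])
E
python3 e.py
```

```text
top cavity before (array([562.34,  34.33,   1.91]), np.float64(81.8)) cover now (array([565.1 ,  34.34,   1.55]), np.float64(266.3))
   cav [[562.36, 34.39, 2.11], [562.33, 34.14, 1.97], [562.86, 34.25, 1.4], [561.95, 34.26, 1.63]]
   cov [[565.12, 34.89, 1.63], [565.11, 33.94, 1.58], [565.32, 34.37, 1.32], [564.76, 34.35, 1.7]]
scene cavity before (array([562.32,  34.7 ,   1.81]), np.float64(92.6)) cover now (array([564.77,  34.74,   0.89]), np.float64(289.3))
   cav [[562.36, 34.91, 1.77], [562.45, 34.7, 1.32], [563.66, 34.75, 1.87], [561.31, 34.73, 1.11]]
   cov [[564.73, 35.64, 1.13], [564.83, 33.81, 0.65], [566.06, 34.83, -0.27], [563.57, 34.86, 1.99]]
```

Both views agree: the cover sits 2.6 mm too far in +x, while y and yaw are good. To fix it, I'll lower the open gripper over both plates, centred on the cavity plate, and close gently so the pads bring the edges flush.

```bash
python3 -m creep '[0.14,0.13,0,0,0,0,0, 0.14,0.13,0,0,0,0,0, 0.14,0.13,0,0,0,0,0, 0.14,0.14,0,0,0,0,0, 0,0,0,0,0,0,0, 0,0,0,0,0,0,0, 0,0,0,0,0,0,0]' | sed -n 2,4p
python3 -c "
from h import *
go(562.6,36.5,80,.018)"
```

```text
tcp_pos: [559.3, 38.3, 183.6]
orientation: [-2.2, -2.241, 0.004]
wrist_force: [-0.2, 0.4, -0.4]
t 14.75 tcp [559.3  38.3 183.6] yang 0.018 J [-0.05  0.14  0.1   1.54 -0.    1.5 ] F [-0.2  0.4 -0.4] grip 0.0 0.997
shift/200 [-0.0084  0.0173  0.518 ] turn/.08 0.01 tilt/.08 [-0.03   0.015  0.   ]
```

```bash
python3 -m creep '[-0.008,0.017,0,0,0,0,0, 0,0,0.15,0,0,0,0, 0,0,0.15,0,0,0,0, 0,0,0.12,0,0,0,0, 0,0,0,0,0,0,0, 0,0,0,0,0,0,0, 0,0,0,0,0,0,0]' | sed -n 2,4p
python3 -c "
from h import *
go(562.6,36.5,81,.018)"
```

```text
tcp_pos: [563.8, 34.8, 102.3]
orientation: [2.203, 2.236, 0.001]
wrist_force: [-0.4, 1.2, -0.2]
t 15.33 tcp [563.8  34.8 102.3] yang 0.015 J [-0.06  0.16 -0.04  1.37 -0.    1.5 ] F [-0.4  1.2 -0.2] grip 0.0 0.998
shift/200 [ 0.0085 -0.006   0.1063] turn/.08 -0.04 tilt/.08 [0.027 0.015 0.   ]
```

```bash
python3 -m creep '[0.006,-0.005,0.05,0,0,0,0, 0,0,0.05,0,0,0,0, 0,0,0,0,0,0,0, 0,0,0,0,0,0,0, 0,0,0,0,0,0,0, 0,0,0,0,0,0,0]' | sed -n 2,4p
python3 -c "
from h import *
go(562.6,36.5,81,.018)"
```

```text
tcp_pos: [562.3, 36.8, 80.6]
orientation: [2.203, 2.239, -0.001]
wrist_force: [0.0, -0.0, 0.1]
t 15.83 tcp [562.3  36.8  80.6] yang 0.016 J [-0.05  0.17 -0.07  1.33 -0.    1.5 ] F [ 0.  -0.   0.1] grip 0.0 0.996
shift/200 [-0.0016  0.0015 -0.002 ] turn/.08 -0.02 tilt/.08 [0.001 0.012 0.   ]
```

```bash
python3 -m creep '[0,0,0,0,0,0,0.15, 0,0,0,0,0,0,0.25, 0,0,0,0,0,0,0.3, 0,0,0,0,0,0,0.34, 0,0,0,0,0,0,0.37, 0,0,0,0,0,0,0.4, 0,0,0,0,0,0,0.42, 0,0,0,0,0,0,0.42]' 20
python3 -m creep '[0,0,0,0,0,0,0.42, 0,0,0,0,0,0,0.42, 0,0,0,0,0,0,0.42]'
```

```text
clock: 16.5
tcp_pos: [563.0, 36.7, 81.1]
orientation: [2.202, 2.238, 0.001]
wrist_force: [1.7, 1.3, 2.9]
gripper_width: 0.649
grasp_force: 23.4
clock: 16.75
tcp_pos: [562.9, 36.7, 81.1]
orientation: [2.202, 2.238, 0.001]
wrist_force: [2.8, 0.5, 4.5]
gripper_width: 0.65
grasp_force: 23.6
```

Gripped flush at the plates' width (0.65, against 0.625 to 0.633 for the cover alone). Now I release, retreat and measure.

```bash
python3 -m creep '[0,0,0,0,0,0,0.34, 0,0,0,0,0,0,0.28, 0,0,0,0,0,0,0.15, 0,0,0,0,0,0,0, 0,0,0,0,0,0,0, 0,0,0,0,0,0,0, 0,0,0,0,0,0,0]' | sed -n 2,6p
python3 -m creep '[0,0,-0.05,0,0,0,0, 0,0,-0.15,0,0,0,0, 0,0,-0.15,0,0,0,0, 0,0,-0.15,0,0,0,0, -0.1,-0.18,-0.05,0,0,0,0, -0.1,-0.18,0,0,0,0,0, -0.18,-0.1,0,0,0,0,0, -0.18,-0.1,0,0,0,0,0]' | sed -n 2,4p
python3 e.py
python3 - <<'E'
from h import *
for n in ("top","scene"):
    p=cams.capture(n)
    for l in("carriage_tip","index_tip","wheel_hub","wheel_spoke"): print(n,l,[(np.round(d["centre"],1).tolist(),round(d["conf"],2)) for d in finder.tip_of(p,l)[:2]])
    cv2.imwrite(f"pics/{n}1.png",p["frame"])
t=cv2.imread("pics/top1.png"); s=cv2.imread("pics/scene1.png")
c=[cv2.resize(i,(400,400),interpolation=cv2.INTER_CUBIC) for i in (t[150:220,220:290],s[180:250,215:285])]
cv2.imwrite("pics/k2.png",np.hstack(c))
E
```

```text
tcp_pos: [561.6, 36.7, 79.8]
orientation: [-2.203, -2.239, 0.003]
wrist_force: [-0.3, 0.2, -0.6]
gripper_width: 0.998
grasp_force: 0.0
tcp_pos: [451.6, -76.9, 191.8]
orientation: [2.199, 2.241, -0.0]
wrist_force: [0.1, -0.3, 0.6]
top cavity before (array([562.34,  34.33,   1.91]), np.float64(81.8)) cover now (array([561.17,  34.14,   1.69]), np.float64(260.2))
   cav [[562.36, 34.39, 2.11], [562.33, 34.14, 1.97], [562.86, 34.25, 1.4], [561.95, 34.26, 1.63]]
   cov [[561.14, 34.79, 1.63], [561.19, 33.73, 1.74], [561.69, 34.1, 1.59], [560.53, 34.11, 1.47]]
scene cavity before (array([562.32,  34.7 ,   1.81]), np.float64(92.6)) cover now (array([561.46,  34.64,   0.57]), np.float64(200.1))
   cav [[562.36, 34.91, 1.77], [562.45, 34.7, 1.32], [563.66, 34.75, 1.87], [561.31, 34.73, 1.11]]
   cov [[561.57, 35.6, 0.62], [561.54, 33.74, 0.21], [562.2, 34.68, -0.42], [560.68, 34.59, 1.93]]
top carriage_tip [([631.3, 40.9, 66.9], 0.98), ([654.4, 76.5, 30.2], 0.39)]
top index_tip [([641.1, 74.7, 62.1], 0.49)]
top wheel_hub [([653.3, 76.7, 29.3], 0.41)]
top wheel_spoke []
scene carriage_tip [([632.6, 38.5, 59.0], 0.85)]
scene index_tip [([636.2, 72.3, 65.0], 0.62)]
scene wheel_hub [([561.0, -163.2, 119.3], 0.78)]
scene wheel_spoke [([633.4, -158.7, 113.2], 0.67)]
```

View pics/k2.png

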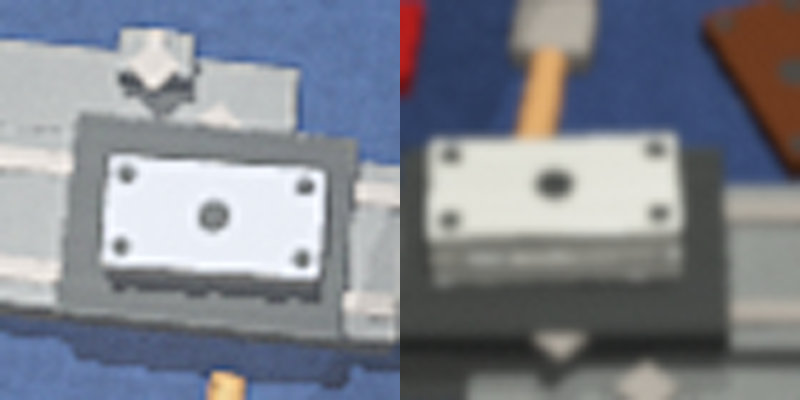

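```bash
cat > pr.py <<'E'
from h import *
def prof(p,img,sx,z,cx=562.3,cy=34.5,a=.018):
    g=img.astype(np.float32).mean(2); ys=np.linspace(-40,40,200)
    c,s=np.cos(a),np.sin(a); X=np.array([[cx+sx*28*c-s*y,cy+sx*28*s+c*y,z] for y in ys]); q=proj(p,X).astype(np.float32)
    ds=np.arange(-12,5,.5); return ds,np.array([cv2.remap(g,q[:,0].copy(),(q[:,1]+np.float32(d)).copy(),cv2.INTER_LINEAR).mean() for d in ds])
if __name__=="__main__":
    for n,sx in(("scene",1),("top",-1)):
        p=cams.capture(n)
        ds,a=prof(p,cv2.imread(f"pics/{n}0.png"),sx,65); b=prof(p,p["frame"],sx,65)[1]
        print(n,"px per mm x",(proj(p,[[562+sx*28+1,35,65]])-proj(p,[[562+sx*28,35,65]]))[0].round(3)," z81,z97 at",[(proj(p,[[562+sx*28,35,z]])-proj(p,[[562+sx*28,35,65]]))[0,1].round(1) for z in(81,97)])
        for d,u,v in zip(ds,a,b): print(d,round(u),round(v))
E
python3 pr.py
```

```text
scene px per mm x [0.002 0.305]  z81,z97 at [np.float64(-4.0), np.float64(-8.2)]
-12.0 90 223
-11.5 90 223
-11.0 91 223
-10.5 92 222
-10.0 95 218
-9.5 104 210
-9.0 117 197
-8.5 137 179
-8.0 159 158
-7.5 180 141
-7.0 197 128
-6.5 206 124
-6.0 211 126
-5.5 209 131
-5.0 202 137
-4.5 190 140
-4.0 172 139
-3.5 151 133
-3.0 133 127
-2.5 119 120
-2.0 110 114
-1.5 104 109
-1.0 97 103
-0.5 90 94
0.0 82 85
0.5 75 77
1.0 70 71
1.5 68 69
2.0 67 69
2.5 67 70
3.0 67 70
3.5 67 71
4.0 67 72
4.5 68 72
top px per mm x [ 0.028 -0.328]  z81,z97 at [np.float64(-1.1), np.float64(-2.3)]
-12.0 151 218
-11.5 151 218
-11.0 151 218
-10.5 151 219
-10.0 151 221
-9.5 151 226
-9.0 151 233
-8.5 150 236
-8.0 150 239
-7.5 149 240
-7.0 145 240
-6.5 144 240
-6.0 162 239
-5.5 197 239
-5.0 224 240
-4.5 238 241
-4.0 243 243
-3.5 244 246
-3.0 246 239
-2.5 246 218
-2.0 234 187
-1.5 208 151
-1.0 168 121
-0.5 121 108
0.0 95 102
0.5 99 96
1.0 115 91
1.5 129 91
2.0 137 100
2.5 140 116
3.0 139 130
3.5 137 137
4.0 136 138
4.5 135 137
```

The cavity plate hasn't moved (its bottom edge is within 0.2 mm), but the cover is now about 1.1 mm too far in −x. The pads only reached the cover. I repeat the squeeze 10 mm lower so they span both plates, centred at x≈562.7.

```bash
python3 -m creep '[0.14,0.14,0,0,0,0,0, 0.14,0.14,0,0,0,0,0, 0.14,0.14,0,0,0,0,0, 0.14,0.14,0.1,0,0,0,0, 0,0,0.15,0,0,0,0, 0,0,0.15,0,0,0,0, 0,0,0,0,0,0,0, 0,0,0,0,0,0,0]' | sed -n 2,4p
python3 -m creep '[0,0,0,0,0,0,0, 0,0,0,0,0,0,0, 0,0,0,0,0,0,0, 0,0,0,0,0,0,0]' | sed -n 2,4p
python3 -c "
from h import *
go(562.7,36.5,71,.018)"
```

```text
tcp_pos: [558.7, 35.8, 108.8]
orientation: [-2.2, -2.237, 0.008]
wrist_force: [0.1, 0.0, 0.9]
tcp_pos: [562.4, 35.0, 113.8]
orientation: [2.202, 2.236, 0.003]
wrist_force: [0.4, 0.8, -0.2]
t 19.7 tcp [562.4  35.  113.8] yang 0.015 J [-0.06  0.15 -0.03  1.39 -0.    1.5 ] F [ 0.4  0.8 -0.2] grip 0.0 1.0
shift/200 [0.0078 0.0007 0.2141] turn/.08 -0.03 tilt/.08 [0.048 0.015 0.   ]
```

```bash
python3 -m creep '[0.008,0,0.06,0,0,0,0, 0,0,0.06,0,0,0,0, 0,0,0.06,0,0,0,0, 0,0,0,0,0,0,0, 0,0,0,0,0,0,0, 0,0,0,0,0,0,0, 0,0,0,0,0,0,0, 0,0,0,0,0,0,0]' | sed -n 2,4p
python3 -c "
from h import *
go(562.7,36.5,71,.018)"
```

```text
tcp_pos: [561.4, 36.9, 75.9]
orientation: [2.203, 2.238, -0.0]
wrist_force: [-0.3, 0.3, -0.7]
t 20.37 tcp [561.4  36.9  75.9] yang 0.016 J [-0.05  0.17 -0.08  1.32 -0.    1.5 ] F [-0.3  0.3 -0.7] grip 0.0 0.999
shift/200 [-0.0023  0.0063  0.0246] turn/.08 -0.03 tilt/.08 [0.008 0.012 0.   ]
```

```bash
python3 -m creep '[0,0.006,0.022,0,0,0,0, 0,0,0,0,0,0,0, 0,0,0,0,0,0,0, 0,0,0,0,0,0,0, 0,0,0,0,0,0,0.15, 0,0,0,0,0,0,0.25, 0,0,0,0,0,0,0.3, 0,0,0,0,0,0,0.33]' 20| sed -n 2,6p
python3 -m creep '[0,0,0,0,0,0,0.35, 0,0,0,0,0,0,0.37, 0,0,0,0,0,0,0.4, 0,0,0,0,0,0,0.4, 0,0,0,0,0,0,0.4, 0,0,0,0,0,0,0.4]'| sed -n 2,6p
```

```text
tcp_pos: [562.5, 37.0, 71.1]
orientation: [2.203, 2.238, -0.001]
wrist_force: [0.1, -0.8, 0.4]
gripper_width: 0.671
grasp_force: 0.1
tcp_pos: [563.1, 37.0, 71.5]
orientation: [2.202, 2.238, 0.001]
wrist_force: [3.1, 0.6, 1.4]
gripper_width: 0.656
grasp_force: 22.4
```

```bash
python3 -m creep '[0,0.003,0,0,0,0,0.4, 0,0,0,0,0,0,0.4, 0,0,0,0,0,0,0.4, 0,0,0,0,0,0,0.34, 0,0,0,0,0,0,0.3, 0,0,0,0,0,0,0.15, 0,0,0,0,0,0,0, 0,0,0,0,0,0,0]' | sed -n 2,6p
python3 -m creep '[0,0,0,0,0,0,0, 0,0,-0.05,0,0,0,0, 0,0,-0.15,0,0,0,0, 0,0,-0.15,0,0,0,0, 0,0,-0.2,0,0,0,0, -0.1,-0.18,-0.05,0,0,0,0, -0.1,-0.18,0,0,0,0,0, -0.18,-0.1,0,0,0,0,0]' | sed -n 2,4p
python3 -m creep '[-0.18,-0.1,0,0,0,0,0, 0,0,0,0,0,0,0]' | sed -n 2,4p
python3 e.py | grep -v "  c"; python3 pr.py | sed -n 2,30p
python3 - <<'E'
from h import *
for n in ("top","scene"):
    p=cams.capture(n); cv2.imwrite(f"pics/{n}2.png",p["frame"])
t=cv2.imread("pics/top2.png"); s=cv2.imread("pics/scene2.png")
c=[cv2.resize(i,(400,400),interpolation=cv2.INTER_CUBIC) for i in (t[150:220,220:290],s[180:250,215:285])]
cv2.imwrite("pics/k3.png",np.hstack(c))
E
```

```text
tcp_pos: [561.5, 37.0, 69.8]
orientation: [-2.202, -2.238, 0.005]
wrist_force: [-0.1, 0.8, -0.3]
gripper_width: 1.002
grasp_force: 0.0
tcp_pos: [471.2, -38.6, 193.5]
orientation: [2.198, 2.243, 0.001]
wrist_force: [-0.5, 0.1, -0.9]
tcp_pos: [450.5, -81.5, 192.2]
orientation: [2.21, 2.229, -0.007]
wrist_force: [0.1, 0.6, 0.4]
top cavity before (array([562.34,  34.33,   1.91]), np.float64(81.8)) cover now (array([562.26,  34.16,   1.38]), np.float64(271.9))
scene cavity before (array([562.32,  34.7 ,   1.81]), np.float64(92.6)) cover now (array([5.6249e+02, 3.4570e+01, 5.5000e-01]), np.float64(217.6))
-12.0 90 223
-11.5 90 223
-11.0 91 224
-10.5 92 223
-10.0 95 221
-9.5 104 216
-9.0 117 206
-8.5 137 191
-8.0 159 171
-7.5 180 151
-7.0 197 135
-6.5 206 125
-6.0 211 122
-5.5 209 123
-5.0 202 125
-4.5 190 127
-4.0 172 127
-3.5 151 124
-3.0 133 120
-2.5 119 117
-2.0 110 113
-1.5 104 109
-1.0 97 102
-0.5 90 94
0.0 82 84
0.5 75 75
1.0 70 69
1.5 68 67
2.0 67 66
```

View pics/k3.png

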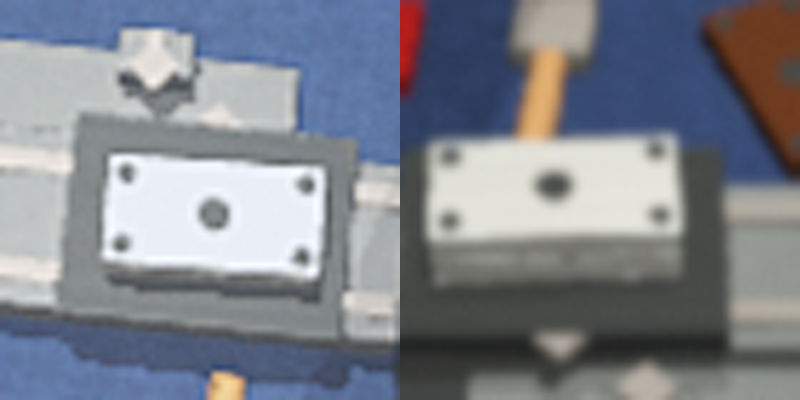

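The mould is flush: the cover is at (562.3, 34.4) against the cavity plate at (562.3, 34.5), and no lip shows at the front face. Next I measure the wheel and pointers.

```bash
cat > w.py <<'E'
from h import *
from scipy.optimize import least_squares
def back(p,uv,z):
    u=cv2.undistortPoints(np.float64(uv).reshape(-1,1,2),p["camera_matrix"],np.array(p["distortion"]))[:,0]
    d=np.c_[u,np.ones(len(u))]@p["R"]; o=-p["R"].T@p["t"]; return o+d*((z-o[2])/d[:,2])[:,None]
if __name__=="__main__":
    P={n:cams.capture(n) for n in("top","scene")}
    for n,p in P.items():
        g=cv2.imread(f"pics/{n}0.png").max(2); yy,xx=np.nonzero(g<60); X=back(p,np.c_[xx,yy],115)
        c=np.array([560,-164.]); 
        for _ in range(8):
            r=np.hypot(*(X[:,:2]-c).T); k=(r>61)&(r<79); s=least_squares(lambda v:np.hypot(X[k,0]-v[0],X[k,1]-v[1])-v[2],[*c,70],loss="soft_l1"); c=s.x[:2]
        print(n,"rim fit",s.x.round(1),k.sum())
    A={}
    for i in range(4):
        for n in("top","scene"):
            p=cams.capture(n)
            for l in("wheel_hub","wheel_spoke","carriage_tip","index_tip","carriage_top"):
                for d in finder.tip_of(p,l)[:1]:
                    if d["conf"]>.4: A.setdefault((n,l),[]).append(d["centre"])
    for k,v in A.items(): print(k,len(v),np.median(v,0).round(1),np.std(v,0).round(1))
    print(telemetry.observe()["clock"])
E
python3 w.py
```

```text
top rim fit [ 555.8 -167.3   68.5] 40
scene rim fit [ 560.5 -164.    70.4] 736
('top', 'wheel_spoke') 1 [562.8  33.6  65.7] [0. 0. 0.]
('top', 'carriage_tip') 4 [632.2  39.2  63.2] [0.9 2.2 1. ]
('top', 'index_tip') 4 [637.8  75.8  64.6] [33.5 19.3  8.2]
('top', 'carriage_top') 4 [563.4  36.3  66.6] [0.8 0.5 1.4]
('scene', 'wheel_hub') 4 [ 557.6 -163.9  115.7] [1.2 0.9 0.4]
('scene', 'wheel_spoke') 4 [ 633.  -154.   114.6] [2.  0.5 1.4]
('scene', 'carriage_tip') 4 [631.8  37.3  61.9] [2.8 2.3 1.1]
('scene', 'index_tip') 4 [635.2  74.4  66.6] [0.9 2.4 1.3]
('scene', 'carriage_top') 4 [565.   40.2  65.1] [1.7 1.6 0.8]
25.8333
```

Hub ≈ (560.5, −164). The spokes stand at about 5°, 125° and 245°. The carriage needs about 36.5 mm, or 3.19 rad. I'll grasp the rim at −25°, clear of the spokes, with the fingers half open to clear the hub.

```bash
python3 -m creep '[0,0,-0.05,0,0,1,0.3, 0,0,0,0,0,1,0.4, 0,0,0,0,0,1,0.5, 0,0,0,0,0,1,0.5, 0,0,0,0,0,1,0.5, 0,0,0,0,0,0.7,0.5, 0,0,0,0,0,0,0.5, 0,0,0,0,0,0,0.5]' 60 | sed -n 2,5p
python3 -c "
from h import *
go(624,-193.6,170,-.436)"
```

```text
tcp_pos: [453.2, -76.3, 200.9]
orientation: [2.651, 1.685, -0.002]
wrist_force: [0.0, -0.1, 0.4]
gripper_width: 0.503
t 26.5 tcp [453.2 -76.3 200.9] yang -0.439 J [-0.31 -0.13 -0.13  1.57 -0.    1.7 ] F [ 0.  -0.1  0.4] grip 0.0 0.503
shift/200 [-0.1681  1.0223  0.1544] turn/.08 -0.03 tilt/.08 [-0.001  0.013  0.   ]
```

```bash
python3 -m creep '[-0.03,0.17,0,0,0,0,0.5, -0.03,0.17,0,0,0,0,0.5, -0.03,0.17,0,0,0,0,0.5, -0.03,0.17,0,0,0,0,0.5, -0.03,0.17,0.07,0,0,0,0.5, -0.02,0.17,0.08,0,0,0,0.5, 0,0,0,0,0,0,0.5, 0,0,0,0,0,0,0.5]' | sed -n 2,4p
python3 -m creep '[0,0,0,0,0,0,0.5, 0,0,0,0,0,0,0.5, 0,0,0,0,0,0,0.5]' | sed -n 2,4p
python3 - <<'E'
from h import *
go(624,-193.6,97,-.436)
p=cams.capture("scene"); q=cams.capture("top")
c=[cv2.resize(i,(400,400),interpolation=cv2.INTER_CUBIC) for i in (q["frame"][130:230,275:375],p["frame"][170:270,110:210])]
cv2.imwrite("pics/w1.png",np.hstack(c))
E
```

```text
tcp_pos: [622.4, -194.3, 165.4]
orientation: [-2.647, -1.679, 0.009]
wrist_force: [-0.4, -0.4, 0.9]
tcp_pos: [623.3, -193.6, 173.8]
orientation: [2.649, 1.682, 0.002]
wrist_force: [0.3, 1.0, 1.1]
t 27.42 tcp [ 623.3 -193.6  173.8] yang -0.439 J [-0.4   0.38  0.37  1.56 -0.    1.61] F [0.3 1.  1.1] grip 0.0 0.497
shift/200 [0.0015 0.0017 0.384 ] turn/.08 -0.04 tilt/.08 [0.047 0.011 0.   ]
```

View pics/w1.png

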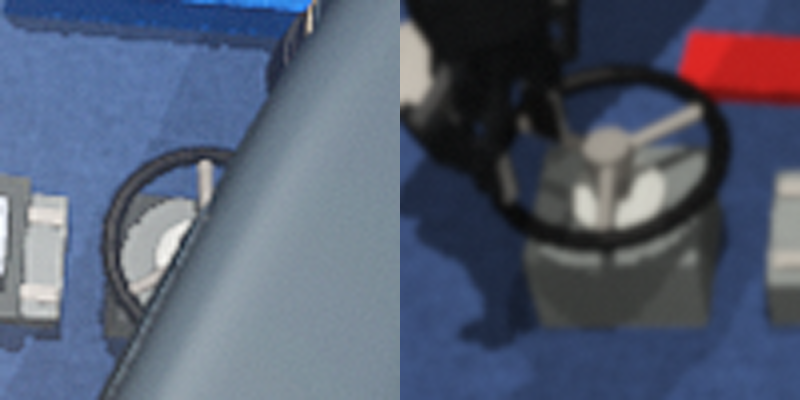

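The last picture shows one spoke pointing to the camera at (605,200), with the fingers to its left by the rim at (500,190). That is the intended gap between spokes. I descend, watching the force.

```bash
python3 -m creep '[0,0,0.1,0,0,0,0.5, 0,0,0.1,0,0,0,0.5, 0,0,0.04,0,0,0,0.5, 0,0,0,0,0,0,0.5, 0,0,0,0,0,0,0.5, 0,0,0,0,0,0,0.5]' | sed -n 2,4p
python3 -m creep '[0,0,0.03,0,0,0,0.5, 0,0,0.03,0,0,0,0.5, 0,0,0.03,0,0,0,0.5, 0,0,0.03,0,0,0,0.5, 0,0,0.02,0,0,0,0.5, 0,0,0,0,0,0,0.5, 0,0,0,0,0,0,0.5]' | sed -n 2,4p
python3 -c "
from h import *
go(624,-193.6,97,-.436)"
```

```text
tcp_pos: [623.8, -194.2, 124.5]
orientation: [2.651, 1.682, 0.0]
wrist_force: [0.4, -0.5, 0.5]
tcp_pos: [622.7, -193.9, 94.0]
orientation: [-2.652, -1.683, 0.003]
wrist_force: [-0.1, -0.3, 0.8]
t 28.6 tcp [ 622.7 -193.9   94. ] yang -0.44 J [-0.4   0.39  0.23  1.41 -0.    1.61] F [-0.1 -0.3  0.8] grip 0.0 0.501
shift/200 [ 0.004   0.0051 -0.0148] turn/.08 -0.05 tilt/.08 [-0.02   0.014  0.   ]
```

Straddling the rim with no contact. Close.

```bash
python3 -m creep '[0,0,-0.006,0,0,0,0.6, 0,0,0,0,0,0,0.7, 0,0,0,0,0,0,0.8, 0,0,0,0,0,0,0.9, 0,0,0,0,0,0,1, 0,0,0,0,0,0,1, 0,0,0,0,0,0,1, 0,0,0,0,0,0,1]' 60
python3 -c "
from h import *
go(624,-193.6,97,-.436)"
```

```text
clock: 29.27
tcp_pos: [623.6, -194.3, 96.9]
orientation: [2.652, 1.682, -0.0]
wrist_force: [-0.8, 0.6, 2.9]
gripper_width: 0.147
grasp_force: 58.0
t 29.27 tcp [ 623.6 -194.3   96.9] yang -0.44 J [-0.4   0.39  0.23  1.41 -0.    1.61] F [-0.8  0.6  2.9] grip 58.0 0.147
shift/200 [ 0.004   0.0001 -0.0003] turn/.08 -0.06 tilt/.08 [0.017 0.012 0.   ]
```

Gripped the rim at radius 70. Crank 8 rows of 0.08 rad.

```bash
cat > c.py <<'E'
from h import *
s=telemetry.observe(); R=Ro.from_rotvec(s["orientation"]).as_matrix(); d=s["tcp_pos"][:2]-[560.5,-164]
r=np.hypot(*d); th=np.arctan2(d[1],d[0]); b=np.arctan2(R[1,1],R[0,1]); c,q=np.cos(b),np.sin(b); F=s["wrist_force"]
print("t",round(s["clock"],2),"r",r.round(1),"th",th.round(3),"yang-th",round((b-th+np.pi)%(2*np.pi)-np.pi,3),"z",s["tcp_pos"][2].round(1),"Ft",round(-F[0]*q+F[1]*c,1),"Fr",round(F[0]*c+F[1]*q,1),"Fz",F[2].round(1),"J",s["joint_pos"].round(2),"grip",round(s["grasp_force"]),round(s["gripper_width"],3))
E
python3 -m creep '[0.028,-0.001,0,0,0,-1,1, 0.028,-0.001,0,0,0,-1,1, 0.028,-0.001,0,0,0,-1,1, 0.028,-0.001,0,0,0,-1,1, 0.028,-0.001,0,0,0,-1,1, 0.028,-0.001,0,0,0,-1,1, 0.028,-0.001,0,0,0,-1,1, 0.028,-0.001,0,0,0,-1,1]' | sed -n 2,4p
python3 c.py
```

```text
tcp_pos: [630.2, -151.0, 96.9]
orientation: [1.982, 2.432, -0.0]
wrist_force: [2.0, -1.4, 2.8]
t 29.93 r 70.9 th 0.185 yang-th 0.019 z 96.9 Ft -1.7 Fr 1.7 Fz 2.8 J [-0.34  0.37  0.21  1.4  -0.    1.03] grip 58 0.147
```

```bash
python3 -m creep '[0.028,-0.002,0,0,0,-1,1, 0.028,-0.002,0,0,0,-1,1, 0.028,-0.001,0,0,0,-1,1, 0.028,-0.001,0,0,0,-1,1, 0.028,-0.001,0,0,0,-1,1, 0.028,-0.001,0,0,0,-1,1, 0.028,-0.001,0,0,0,-1,1, 0.028,-0.001,0,0,0,-1,1]' | sed -n 4p
python3 c.py
```

```text
wrist_force: [5.2, 0.5, 1.4]
t 30.6 r 71.2 th 0.819 yang-th 0.026 z 96.9 Ft -3.6 Fr 3.8 Fz 1.4 J [-0.29  0.3   0.11  1.38  0.    0.44] grip 58 0.149
```

```bash
python3 -m creep '[0.028,-0.001,0,0,0,-1,1, 0.028,-0.001,0,0,0,-1,1, 0.028,-0.001,0,0,0,-1,1, 0.028,-0.001,0,0,0,-1,1, 0.028,-0.001,0,0,0,-1,1, 0.028,-0.001,0,0,0,-1,1, 0.028,-0.001,0,0,0,-1,1, 0.028,-0.001,0,0,0,-1,1]' | sed -n 4p
python3 c.py
```

```text
wrist_force: [5.8, 0.6, 1.4]
t 31.27 r 70.8 th 1.453 yang-th 0.032 z 96.9 Ft -5.7 Fr 1.1 Fz 1.4 J [-0.28  0.19 -0.02  1.36  0.   -0.2 ] grip 58 0.15
```

```bash
python3 -m creep '[0.028,-0.001,0,0,0,-1,1, 0.028,-0.001,0,0,0,-1,1, 0.028,-0.001,0,0,0,-1,1, 0.028,-0.001,0,0,0,-1,1, 0.028,-0.001,0,0,0,-1,1, 0.028,-0.001,0,0,0,-1,1, 0.028,-0.001,0,0,0,-1,1, 0.028,-0.001,0,0,0,-1,1]' | sed -n 4p
python3 c.py
```

```text
wrist_force: [6.1, 1.9, 1.2]
t 31.93 r 69.8 th 2.09 yang-th 0.036 z 96.9 Ft -6.2 Fr -1.6 Fz 1.2 J [-0.32  0.08 -0.13  1.35  0.   -0.88] grip 58 0.148
```

```bash
python3 -m creep '[0.028,-0.001,0,0,0,-1,1, 0.028,-0.001,0,0,0,-1,1, 0.028,-0.001,0,0,0,-1,1, 0.028,-0.001,0,0,0,-1,1, 0.028,-0.001,0,0,0,-1,1, 0,0,0,0,0,0,1, 0,0,0,0,0,0,1]' | sed -n 4p
python3 c.py
cat > tips.py <<'E'
from h import *
A={}
for i in range(5):
    for n in("top","scene"):
        p=cams.capture(n)
        for l in("carriage_tip","index_tip","carriage_top"):
            for d in finder.tip_of(p,l)[:1]:
                if d["conf"]>.4: A.setdefault((n,l),[]).append(d["centre"])
        cv2.imwrite(f"pics/{n}_t.png",p["frame"])
for k,v in A.items(): print(k,len(v),np.median(v,0).round(1),np.std(v,0).round(1))
print(telemetry.observe()["clock"])
E
python3 tips.py
```

```text
wrist_force: [5.0, 1.7, 0.6]
t 32.52 r 69.0 th 2.504 yang-th 0.017 z 96.9 Ft -4.3 Fr -3.0 Fz 0.6 J [-0.37  0.04 -0.17  1.35  0.   -1.32] grip 58 0.148
('top', 'index_tip') 5 [636.5  76.5  62.6] [2.2 1.7 1.1]
('top', 'carriage_top') 5 [563.7  70.6  68. ] [1.3 0.5 1.1]
('scene', 'carriage_tip') 5 [632.3  70.9  59.1] [1.6 1.  1.3]
('scene', 'index_tip') 5 [636.4  75.3  66.1] [1.2 1.5 0.5]
('scene', 'carriage_top') 5 [566.4  75.1  63.7] [0.9 0.7 1.4]
('top', 'carriage_tip') 4 [632.8  75.8  62.2] [0.8 0.7 1.2]
34.5167
```

```bash
cat > rect.py <<'E'
from h import *
a=.017; o=np.array([565,35.])
for n in("top","scene"):
    p=cams.capture(n); img=p["frame"].astype(np.float32).mean(2)
    ux=np.arange(60,92,2.); uy=np.arange(22,56,2.)   # coords in slide frame rel. to o
    X=np.array([[o[0]+x*np.cos(a)-y*np.sin(a),o[1]+x*np.sin(a)+y*np.cos(a),64] for x in ux for y in uy])
    q=proj(p,X).astype(np.float32).reshape(len(ux),len(uy),2); I=cv2.remap(img,q[...,0],q[...,1],cv2.INTER_CUBIC)
    print(n,"cols y",(uy+35).astype(int))
    for x,r in zip(ux,I): print(int(565+x),r.astype(int))
E
python3 rect.py
```

```text
top cols y [57 59 61 63 65 67 69 71 73 75 77 79 81 83 85 87 89]
625 [192 182 193 215 232 235 238 237 236 232 226 218 210 207 207 206 201]
627 [166 143 157 190 220 236 242 237 228 216 207 203 202 201 200 199 201]
629 [144 117 127 156 186 213 230 227 201 178 178 190 200 197 196 196 198]
631 [136 126 125 135 150 185 212 207 169 140 148 167 177 169 176 189 198]
633 [129 132 129 125 124 138 149 142 127 119 127 134 133 126 144 177 197]
635 [127 127 126 122 112 110 113 113 114 114 113 113 114 110 134 172 195]
637 [105 109 105  98  92 112 143 154 148 130 112 106 113 109 121 145 172]
639 [ 88  90  86  88 106 148 190 207 197 165 118  87  91  90  92  99 136]
641 [ 91  86  85 101 144 194 226 241 233 206 150 104  90  85  80  72 116]
643 [111  89  96 137 184 221 233 239 232 219 189 152 119 105  98  85 121]
645 [144 117 127 181 216 233 232 230 227 227 218 193 159 138 131 128 151]
647 [180 164 173 206 225 230 226 223 223 226 227 219 199 181 174 179 188]
649 [206 208 215 226 229 227 223 220 221 223 228 227 217 206 201 206 208]
651 [209 220 229 230 227 223 221 220 221 222 226 228 227 221 215 212 207]

[... 697 characters left out ...]
9 118 100  85  77  74  72  72  72]
639 [ 76  70  70  78  95 117 139 149 151 140 121 105  96  90  86  86  85]
641 [ 90  82  82  94 116 139 157 166 167 160 145 130 118 112 107 106 104]
643 [107 100 103 117 141 161 173 177 177 172 164 153 140 131 125 122 119]
645 [120 118 124 139 159 172 178 180 179 175 172 165 154 143 134 129 126]
647 [126 130 141 157 169 178 181 181 180 178 178 174 165 153 141 133 128]
649 [131 138 151 166 174 179 181 181 180 179 179 177 169 156 143 132 127]
651 [132 138 149 163 173 178 179 179 180 180 179 177 168 153 140 132 128]
653 [133 132 139 153 166 174 178 180 180 180 178 172 159 145 137 134 133]
655 [136 130 128 137 151 166 176 180 180 178 171 161 147 137 135 139 140]
```

Interpolating the rectified images, the carriage pointer is centred at y≈69.5–70.1 and the index pointer at ≈71.2–72.0. That leaves about 1.9 mm, or 0.16 rad.

```bash
python3 -m creep '[0.028,0,0,0,0,-1,1, 0.028,0,0,0,0,-1,1, 0,0,0,0,0,0,1, 0,0,0,0,0,0,1]' | sed -n 4p
python3 c.py
cat > rect2.py <<'E'
from h import *
a=.017; o=np.array([565,35.])
uy=np.arange(20,56,.25)
for n in("top","scene"):
    p=cams.capture(n); img=p["frame"].astype(np.float32).mean(2)
    for x in (625,627,629,631,639,641,643,645,647,649,651):
        x-=565; X=np.array([[o[0]+x*np.cos(a)-y*np.sin(a),o[1]+x*np.sin(a)+y*np.cos(a),64] for y in uy])
        q=proj(p,X).astype(np.float32); I=cv2.remap(img,q[None,:,0].copy(),q[None,:,1].copy(),cv2.INTER_CUBIC)[0]
        g=np.gradient(I); c=np.abs(uy-37)<14; i=np.argmax(np.where(c&(uy<37),g,-1e9)); j=np.argmin(np.where(c&(uy>37),g,1e9))
        def cen(k,s): 
            w=slice(max(k-8,0),k+9); h=np.clip(s*g[w],0,None); return (h*uy[w]).sum()/h.sum()+35
        l,r=cen(i,1),cen(j,-1); print(n,x+565,"L %.1f R %.1f mid %.2f"%(l,r,(l+r)/2))
E
python3 rect2.py; python3 rect.py | sed -n 1,12p
```

```text
wrist_force: [6.0, -0.2, 0.1]
t 34.95 r 68.7 th 2.665 yang-th 0.017 z 96.9 Ft -2.5 Fr -5.4 Fz 0.1 J [-0.39  0.03 -0.18  1.35  0.   -1.5 ] grip 58 0.146
top 625 L 63.5 R 80.1 mid 71.81
top 627 L 63.6 R 76.8 mid 70.20
top 629 L 64.9 R 73.9 mid 69.44
top 631 L 66.3 R 73.9 mid 70.07
top 639 L 66.2 R 76.0 mid 71.11
top 641 L 65.7 R 77.4 mid 71.53
top 643 L 63.1 R 78.1 mid 70.61
top 645 L 62.5 R 79.3 mid 70.88
top 647 L 61.9 R 81.2 mid 71.55
top 649 L 61.6 R 82.2 mid 71.87
top 651 L 58.9 R 83.7 mid 71.30
scene 625 L 61.5 R 81.3 mid 71.41
scene 627 L 63.7 R 81.1 mid 72.39
scene 629 L 64.1 R 78.6 mid 71.32
scene 631 L 66.1 R 76.1 mid 71.09
scene 639 L 65.8 R 75.8 mid 70.81
scene 641 L 65.4 R 77.9 mid 71.68
scene 643 L 63.5 R 80.2 mid 71.84
scene 645 L 63.3 R 80.1 mid 71.72
scene 647 L 63.2 R 82.5 mid 72.84
scene 649 L 60.5 R 82.6 mid 71.52
scene 651 L 60.6 R 82.4 mid 71.51
top cols y [57 59 61 63 65 67 69 71 73 75 77 79 81 83 85 87 89]
625 [189 164 157 183 221 234 240 237 236 235 233 227 217 209 206 204 201]
627 [170 140 126 154 204 232 243 239 236 228 219 213 206 200 198 199 200]
629 [150 125 113 132 170 204 231 236 228 208 192 194 199 196 195 197 199]
631 [138 131 127 129 139 175 212 221 206 178 158 165 174 168 176 189 198]
633 [127 133 133 128 122 134 149 147 140 131 129 134 134 125 143 177 197]
635 [125 127 125 121 115 115 115 112 110 109 108 112 116 110 134 173 195]
637 [105 106 101  96  95 115 144 156 149 130 109 103 112 108 121 147 174]
639 [ 89  88  84  87 108 150 191 208 197 165 117  88  91  88  91 102 140]
641 [ 90  88  87 103 145 196 227 241 232 205 151 105  91  83  79  76 120]
643 [111  93 100 137 184 222 234 239 232 219 187 150 117 103  97  87 124]
645 [146 120 129 178 215 234 232 231 228 227 218 193 158 138 131 128 149]
```

```bash
python3 tips.py; python3 rect.py | sed -n 19,30p
```

```text
('top', 'carriage_tip') 5 [633.8  75.   62.4] [1.4 1.3 1.9]
('top', 'index_tip') 5 [635.4  77.4  61.8] [86.8 93.1 25.5]
('top', 'carriage_top') 5 [564.7  72.2  66.8] [1.3 1.1 1.8]
('scene', 'carriage_tip') 5 [632.7  73.9  62.3] [26.3  1.8  0.9]
('scene', 'index_tip') 5 [635.9  74.3  65.6] [0.6 1.1 1.2]
('scene', 'carriage_top') 5 [566.9  76.8  65. ] [1.  1.5 1.1]
37.15
625 [ 44  59  83 113 139 156 165 170 170 165 153 135 112  81  56  44  40]
627 [ 41  50  68  94 122 143 158 164 164 156 139 116  94  67  50  42  39]
629 [ 42  47  56  76 101 125 143 153 151 139 119  95  74  57  47  43  42]
631 [ 45  47  50  61  79 100 121 133 130 115  96  76  61  53  50  48  48]
633 [ 52  52  52  56  68  86 103 117 116 103  83  67  60  56  55  53  52]
635 [ 60  57  55  58  66  81 100 113 117 104  84  69  63  62  61  61  60]
637 [ 71  64  61  64  75  94 113 128 132 120 101  85  77  74  72  72  71]
639 [ 86  76  72  77  94 116 138 150 153 141 121 104  95  89  87  85  85]
641 [101  88  85  96 117 140 157 167 168 161 146 130 118 111 107 105 104]
643 [116 108 107 121 143 161 173 178 177 174 165 152 140 130 124 121 118]
645 [125 125 130 143 160 172 178 180 179 177 172 164 154 142 135 129 126]
647 [129 136 147 160 171 179 181 180 180 179 178 174 166 153 141 133 128]
```

```bash
python3 -m creep '[0.012,0.002,0,0,0,-0.45,1, 0,0,0,0,0,0,1, 0,0,0,0,0,0,1, 0,0,0,0,0,0,1]' | sed -n 4p
python3 c.py; python3 rect.py | sed -n 2,9p; python3 rect.py | sed -n 19,27p
```

```text
wrist_force: [7.9, 1.0, -0.4]
t 37.58 r 68.7 th 2.69 yang-th 0.027 z 96.9 Ft -4.1 Fr -6.8 Fz -0.4 J [-0.39  0.03 -0.19  1.35  0.   -1.54] grip 58 0.15
625 [189 164 158 184 220 233 239 236 236 236 234 227 217 209 207 205 201]
627 [169 138 127 155 204 232 243 238 235 229 222 213 204 199 199 201 200]
629 [147 123 113 134 171 205 231 235 229 214 201 199 199 195 194 196 199]
631 [135 130 127 131 140 175 211 220 210 187 170 172 175 167 173 188 198]
633 [127 134 135 130 122 133 147 146 140 132 133 137 135 123 141 177 197]
635 [127 128 126 122 114 113 113 111 108 106 106 111 117 110 134 173 195]
637 [106 107 102  96  94 113 142 156 150 129 107 102 113 110 123 147 173]
639 [ 89  89  84  86 107 150 190 208 197 164 116  86  88  88  92 100 138]
625 [ 44  56  78 107 135 155 165 170 172 168 156 138 113  84  57  43  41]
627 [ 41  49  64  88 117 142 158 166 168 160 142 119  98  71  51  41  38]
629 [ 41  46  53  71  97 124 143 152 154 145 123  98  77  59  48  43  41]
631 [ 44  46  49  59  76  99 119 130 132 120  99  77  63  54  50  49  47]
633 [ 51  51  52  55  65  83 101 113 116 104  84  68  62  58  54  53  54]
635 [ 60  57  56  58  65  80  98 111 115 103  84  69  64  62  61  60  61]
637 [ 72  65  62  64  75  93 113 127 130 119 102  85  77  73  73  73  71]
639 [ 87  76  72  77  94 117 138 150 151 141 122 104  93  89  87  86  85]
641 [101  89  85  95 116 139 157 166 167 160 146 130 117 111 107 105 104]
```

Aligned in both views (carriage and index at 72.0/71.9 in scene, 71.0/71.2 in top). Release and retreat.

```bash
python3 -m creep '[-0.003,0.01,0,0,0,0,1, 0,0,0,0,0,0,0.9, 0,0,0,0,0,0,0.75, 0,0,0,0,0,0,0.6, 0,0,0,0,0,0,0.5, 0,0,0,0,0,0,0.5, 0,0,0,0,0,0,0.5]' | sed -n 2,6p
python3 -m creep '[0,0,-0.05,0,0,0,0.5, 0,0,-0.1,0,0,0,0.5, 0,0,-0.15,0,0,0,0.5, 0,0,-0.15,0,0,0,0.5, 0,0.18,-0.05,0,0,0,0.5, 0,0.18,0,0,0,0,0.5, 0,0.18,0,0,0,0,0.5, 0,0,0,0,0,0,0.5]' | sed -n 2,6p
python3 rect.py | sed -n 2,9p; python3 rect.py | sed -n 19,27p
python3 - <<'E'
from e import *
for n in("top","scene"):
    p=cams.capture(n); print(n,pfit(p,p["frame"],97,x0=(562,71,.015)),[(np.round(d["centre"]).tolist(),l) for l in("jar","bottle","square_plate","lap_disc","brush","driver") for d in finder.tip_of(p,l)[:1]])
    import pr; print([pr.prof(p,p["frame"],1,65,cx=561.7,cy=70.5)[1].round().tolist() if n=="scene" else ""])
print(telemetry.observe()["clock"])
E
```

```text
tcp_pos: [492.8, -132.7, 95.5]
orientation: [1.701, -2.639, -0.002]
wrist_force: [0.5, 0.9, 0.3]
gripper_width: 0.497
grasp_force: 0.0
tcp_pos: [389.5, -85.4, 196.2]
orientation: [1.701, -2.637, -0.006]
wrist_force: [0.2, 0.8, -1.4]
gripper_width: 0.497
grasp_force: 0.0
625 [189 165 159 184 220 234 240 236 236 235 234 228 218 209 207 205 201]
627 [169 140 127 153 203 232 244 239 236 229 221 213 205 200 199 200 201]
629 [148 125 112 131 169 204 231 236 231 214 200 198 199 196 195 196 199]
631 [137 131 127 131 142 176 211 221 211 187 170 171 174 169 176 189 198]
633 [129 134 136 131 123 133 148 148 142 132 134 135 131 125 144 178 197]
635 [127 130 129 122 113 111 113 114 110 106 109 112 113 108 134 172 194]
637 [104 109 104  96  92 112 143 158 150 130 112 105 112 108 120 146 172]
639 [ 86  89  85  87 106 149 190 208 198 165 117  88  91  89  92 101 139]
625 [ 43  54  76 104 131 151 162 166 168 164 152 134 110  81  56  42  39]
627 [ 39  47  62  84 113 138 154 161 163 155 139 116  94  69  49  39  37]
629 [ 39  44  51  68  94 121 139 148 150 140 120  95  75  59  46  41  39]
631 [ 43  45  4
[... 522 characters left out ...]
0.0, 334.0, -4.0], 'bottle'), ([414.0, 311.0, 0.0], 'square_plate'), ([372.0, -338.0, -3.0], 'lap_disc'), ([394.0, 31.0, -1.0], 'brush'), ([718.0, -360.0, -0.0], 'driver')]
['']
scene (array([ 5.6268e+02,  7.1440e+01, -5.2000e-01]), np.float64(228.3)) [([493.0, -168.0, 116.0], 'jar'), ([729.0, 334.0, 1.0], 'bottle'), ([420.0, 308.0, -0.0], 'square_plate'), ([374.0, -334.0, 2.0], 'lap_disc'), ([655.0, 73.0, 31.0], 'brush'), ([720.0, -358.0, -1.0], 'driver')]
[[223.0, 223.0, 223.0, 224.0, 223.0, 220.0, 214.0, 202.0, 186.0, 166.0, 147.0, 132.0, 124.0, 122.0, 124.0, 125.0, 127.0, 126.0, 122.0, 119.0, 116.0, 112.0, 107.0, 100.0, 91.0, 81.0, 74.0, 70.0, 68.0, 69.0, 69.0, 70.0, 71.0, 72.0]]
39.9333
```

```bash
python3 -c "
from station import env
print(env.job_done())"
```

```text
the job is handed in; nothing more can be done
None
```

I closed the mould with its edges flush, cranked the carriage about 36 mm until the two pointers lined up to about 0.5 mm by camera, and handed the job in at about 40 s; no verdict came back.

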